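Line up the office stamps by height

TASK

Stand the four rubber stamps on the stamp stand in order of height, one centred on each white disc: the tallest on the disc next to the red block, then each next shorter one, the shortest on the disc farthest from it. Leave every stamp upright, never let one fall over, and leave the bottle, the pen cup and the ink pad where they are.

Things in the scene. Friction and masses are not known exactly. Their poses are not given: they have to be found in the camera images.
- stamp_black_mid (a point): Rubber stamp with black cap and foot, the tallest: 107 mm tall, standing upright on the desk, round. Foot 36 mm diameter and 14 mm high; above it a straight light-wood handle 24 mm in diameter up to the flat top (last 12 mm are the black cap). Loose, under 0.1 kg; grip the handle from above. Point: on its axis, half-way up (53.5 mm above its underside); z axis points up the handle.
- stamp_blue_mid (a point): Rubber stamp with blue cap and foot, the second tallest: 92 mm tall, standing upright on the desk, round. Foot 36 mm diameter and 14 mm high; above it a straight light-wood handle 24 mm in diameter up to the flat top (last 12 mm are the blue cap). Loose, under 0.1 kg; grip the handle from above. Point: on its axis, half-way up (46 mm above its underside); z axis points up the handle.
- stamp_green_mid (a point): Rubber stamp with green cap and foot, the third tallest: 77 mm tall, standing upright on the desk, round. Foot 36 mm diameter and 14 mm high; above it a straight light-wood handle 24 mm in diameter up to the flat top (last 12 mm are the green cap). Loose, under 0.1 kg; grip the handle from above. Point: on its axis, half-way up (38.5 mm above its underside); z axis points up the handle.
- stamp_yellow_mid (a point): Rubber stamp with yellow cap and foot, the shortest: 62 mm tall, standing upright on the desk, round. Foot 36 mm diameter and 14 mm high; above it a straight light-wood handle 24 mm in diameter up to the flat top (last 12 mm are the yellow cap). Loose, under 0.1 kg; grip the handle from above. Point: on its axis, half-way up (31 mm above its underside); z axis points up the handle.
- disc1: White disc, 54 mm diameter, 3 mm thick, fixed on the dark wooden stamp stand, an end disc; discs 1 to 4 stand in a straight row in that order at 66 mm spacing. Origin: centre of its underside; its upper face, where a stamp stands, is 3 mm above that (15 mm above the desk). x axis across the row, y axis along the row (from disc4 towards disc1), z up. The stand is 350 mm long, 80 mm wide, 12 mm high and fixed.
- disc2: White disc, 54 mm diameter, 3 mm thick, fixed on the dark wooden stamp stand, an inner disc, between disc1 and disc3; discs 1 to 4 stand in a straight row in that order at 66 mm spacing. Origin: centre of its underside; its upper face, where a stamp stands, is 3 mm above that (15 mm above the desk). x axis across the row, y axis along the row (from disc4 towards disc1), z up. The stand is 350 mm long, 80 mm wide, 12 mm high and fixed.
- disc3: White disc, 54 mm diameter, 3 mm thick, fixed on the dark wooden stamp stand, an inner disc, between disc2 and disc4; discs 1 to 4 stand in a straight row in that order at 66 mm spacing. Origin: centre of its underside; its upper face, where a stamp stands, is 3 mm above that (15 mm above the desk). x axis across the row, y axis along the row (from disc4 towards disc1), z up. The stand is 350 mm long, 80 mm wide, 12 mm high and fixed.
- disc4: White disc, 54 mm diameter, 3 mm thick, fixed on the dark wooden stamp stand, the other end disc; discs 1 to 4 stand in a straight row in that order at 66 mm spacing. Origin: centre of its underside; its upper face, where a stamp stands, is 3 mm above that (15 mm above the desk). x axis across the row, y axis along the row (from disc4 towards disc1), z up. The stand is 350 mm long, 80 mm wide, 12 mm high and fixed.
- red_block: Red block at one end of the row, fixed on the stand, 60 mm across the row, 24 mm along it, 18 mm high (top 30 mm above the desk); its centre is 54 mm beyond the nearest disc's centre (that is disc1 in some starts, disc4 in others). A plain dark-wood block of the same size closes the other end. Origin: centre of its underside.
- bottle: Bystander: purple drinking bottle, 68 mm diameter, 200 mm tall, loose. Origin: centre of its underside. Leave it alone.
- pen_cup: Bystander: dark steel cup with three pens, 72 mm diameter, cup 95 mm and pens 140 mm tall, loose. Origin: centre of its underside. Leave it alone.
- ink_pad: Bystander: flat grey ink pad, 75 x 115 x 17 mm, loose. Origin: centre of its underside. Leave it alone.
Mind the look-alikes: they are no part of the job. Leave any orange or purple look-alike of the part that bears stamp_yellow_mid alone. What is shaped like the part that bears stamp_black_mid but purple is not meant.

How it is judged (in metres and radians):
At the end, for the whole second after the job is handed in: Each stamp stands upright (within 7 degrees) and still on its disc, its axis within 12 mm of the disc's centre, foot resting on the disc: black next to the red block, then blue, green, and yellow farthest from it (((horizontal distance between red_block and disc1 below 0.1 m and horizontal distance between stamp_black_mid and disc1 below 0.012 m and horizontal distance between stamp_blue_mid and disc2 below 0.012 m and horizontal distance between stamp_green_mid and disc3 below 0.012 m and horizontal distance between stamp_yellow_mid and disc4 below 0.012 m) or (horizontal distance between red_block and disc4 below 0.1 m and horizontal distance between stamp_black_mid and disc4 below 0.012 m and horizontal distance between stamp_blue_mid and disc3 below 0.012 m and horizontal distance between stamp_green_mid and disc2 below 0.012 m and horizontal distance between stamp_yellow_mid and disc1 below 0.012 m)) and angle between each of stamp_black_mid, stamp_blue_mid, stamp_green_mid, stamp_yellow_mid's own z axis and vertical below 0.12 rad and height (world z) of stamp_black_mid between 0.0645 and 0.0725 m and linear speed of each of stamp_black, stamp_blue, stamp_green, stamp_yellow below 0.02 m/s and angular speed of each of stamp_black, stamp_blue, stamp_green, stamp_yellow below 0.2 rad/s and height (world z) of stamp_blue_mid between 0.057 and 0.065 m and height (world z) of stamp_green_mid between 0.0495 and 0.0575 m and height (world z) of stamp_yellow_mid between 0.042 and 0.05 m); the robot touches nothing.
It fails at once if a stamp falls over (leans more than 57 degrees) (angle between any of stamp_black_mid, stamp_blue_mid, stamp_green_mid, stamp_yellow_mid's own z axis and vertical above 1 rad).
It fails at once if the bottle is pushed more than 25 mm or knocked over (distance of bottle from where it was at the start of the episode above 0.025 m or angle between bottle's own z axis and vertical above 0.5 rad).
It fails at once if the pen cup is pushed more than 25 mm or knocked over (distance of pen_cup from where it was at the start of the episode above 0.025 m or angle between pen_cup's own z axis and vertical above 0.5 rad).
It fails at once if the ink pad is pushed more than 25 mm or knocked over (distance of ink_pad from where it was at the start of the episode above 0.025 m or angle between ink_pad's own z axis and vertical above 0.5 rad).
It also fails if it takes over 93 s, if anything falls off the work surface, if the arm or the gripper's body presses on something with over 40 N, if the wrist force passes 120 N, or if a joint passes its speed limit or range.

ROBOT

A 6-joint arm with a two-finger parallel gripper is mounted at the origin on the work surface. World frame = base frame: x ahead of the robot, y to its left, z up, the work surface at z = 0. Lengths are in mm, angles in degrees, forces in N, time in s.
With the tool pointing down it reaches from about 350 to 850 mm from the base axis. Payload 8.1 kg.
Tool frame: the origin (TCP) lies between the finger pads; the fingertips stand 17 mm ahead of it and the grasp point (between the pads) lies 2 mm behind it; z points along the fingers, y is the line along which they close (so a half turn about z gives the same grasp; the last joint's range is limited). The gripper opens to 85 mm and grips with 20 to 120 N. Pads are 22 mm wide; open, the fingers measure 114 mm over their backs; the gripper's body (76 mm by 85 mm) begins 54 mm behind the grasp point. The pads swing forward as they close: fully open they stand 13 mm farther back than shut.
Start: joints at [-77.143, 7.471, 85.268, -0, 87.261, -4.893], TCP at [182.941, -571.435, 248.292] pointing down, gripper open.
Joint ranges: [-169.43, 169.43], [-51.17, 129.36], [1.28, 143.12], [-76.62, 256.62], [0, 156.53], [-152.29, 152.29]. Speed limits (degrees/s): [136.94, 136.94, 159.86, 180, 180, 180].

INTERFACE

Orientations are given as [roll, pitch, yaw] about the fixed x, y, z axes, in that order (R = Rz(yaw) Ry(pitch) Rx(roll)).
In Python, from bench import sense, snapshot, hand_in, trace, place_of gives the robot as it stands.
- The arm moves only by the shell command python3 -m handwheel 'ROWS' [FORCE]. ROWS is JSON, a list of rows, each a list of 7 numbers: the opening, from -1 (shut) to 1 (fully open), then the shift along the tool's x, y, z in cm, then the turn, a rotation vector about the tool's x, y, z in rad. A call has 1 to 12 rows; each row shifts and turns the commanded pose from where the row before left it, along the tool's axes as they then stand; what a row does not reach is not made up. A row lasts 1/12 s, in which the tool goes at most 41.7 mm and 7.16 degrees, less where a joint would pass 70% of its speed; a pose out of reach is approached as far as the arm can. A call with a gripper value outside its range is refused whole. The fingers move at their own pace and stop on an object; FORCE is the grip in N (left out, the last holds). Time passes only in rows, so rows that do not move let the fingers close. It gives the time, the measured TCP pose, the force, the opening and the grip force at its end, in the units of the state.
- sense(): the state, without advancing time (a new reading comes with each control period).
- snapshot(name): name is "scene" or "top" or "wrist"; returns a dict with "image" (480x640x3 uint8, red, green, blue), "intrinsics" (3x3 intrinsics, pixels), "k1" (the pictures are not rectified: a ray, as slopes to the right and down, at radius r is drawn at 1 + k1 r^2 times it, then the intrinsics apply), "R" (3x3) and "t" (3): a world point X has camera coordinates R X + t. Camera axes: x right, y down, z forward; pixel columns grow to the right and rows downward; lengths in mm; the calibration is good to about 2 mm. A picture is of the moment at which its call begins. There is no depth.
- hand_in(): hands the job in; it is judged then, once.
Trained networks look in a picture, given as the dict that the camera call returned (one of the last four; its "shot" number tells which), for a name from the list of things; names that differ only in an ending like _2 or _b are one class to them, and where a whole thing is asked for, a point or a joint stands for the part that bears it (a point fixed in the world has none). Each returns a list of dicts, best first, with "conf" (0 to 1); they miss things now and then, are a little off and sometimes report something else, mostly with a low value. They report only what shows in the picture. A call takes as long as a camera call. They do not tell look-alikes from the thing itself.
- trace(picture, query): "pixels" (480x640 bool, what is visible of it).
- place_of(picture, query): "location" ([x, y, z] in mm, in world coordinates, good to about 4 mm: a listed point, or the origin of a listed thing).
The state is a dict: "time": time; "joint_pos": joint angles; "qd": joint speeds; "joint_efforts": joint torques, N m; "tool_pos": TCP position; "tcp_rot": TCP orientation; "ft_force": force on the tool from outside, world axes, zero at the start; "wrist_torque": the same for the moment, N m; "finger_gap": finger opening in mm; "grip_force": force on a finger pad.
Only numpy, scipy, OpenCV 4.12 (cv2) and the standard library are available. Lean on these libraries where they do the work, as an engineer would, in place of code of your own. Each camera call takes 0.05 s, during which the arm holds its last target. There are 200 camera calls.

## Working session

There is one attempt and no reset: what is moved stays moved. The work goes in short steps, Python scripts to look and compute and a shell command to move; the robot and the scene stay as the last step left them, time stands still between calls to the robot, and variables do not carry over. Pictures are saved under pics/ and viewed, at most 14 in all, crops included, and the job is handed in when it is done.

```bash
mkdir -p pics
cat > h.py <<'E'
import numpy as np, cv2
from bench import sense, snapshot, hand_in, trace, place_of
def save(p,n): cv2.imwrite('pics/'+n+'.png',cv2.cvtColor(p['image'],cv2.COLOR_RGB2BGR))
def und(p,uv):
    K=np.array(p['intrinsics'],float); uv=np.atleast_2d(np.array(uv,float))
    d=np.stack([(uv[:,0]-K[0,2])/K[0,0],(uv[:,1]-K[1,2])/K[1,1]],1); s=d.copy()
    for _ in range(20): s=d/(1+p['k1']*(s**2).sum(1,keepdims=True))
    return s
def ray(p,uv,z):
    s=und(p,uv); R=np.array(p['R']);t=np.array(p['t']).ravel()
    c=-R.T@t; d=np.c_[s,np.ones(len(s))]@R
    return c+d*((z-c[2])/d[:,2])[:,None]
def proj(p,X):
    R=np.array(p['R']);t=np.array(p['t']).ravel();K=np.array(p['intrinsics'])
    c=np.atleast_2d(X)@R.T+t; s=c[:,:2]/c[:,2:]; s=s*(1+p['k1']*(s**2).sum(1,keepdims=True))
    return s*[K[0,0],K[1,1]]+[K[0,2],K[1,2]]
E
python3 - <<'E'
from h import *
for n in ['top','scene']:
    p=snapshot(n); save(p,n+'0')
    for q in ['stamp_black_mid','stamp_blue_mid','stamp_green_mid','stamp_yellow_mid','disc1','disc2','disc3','disc4','red_block','bottle','pen_cup','ink_pad']:
        for r in place_of(p,q)[:3]: print(n,q,np.round(r['location']),round(r['conf'],2),proj(p,r['location']).round())
s=sense();print(s)
E
```

```text
top stamp_black_mid [445. 211.  56.] 0.84 [[234. 292.]]
top stamp_black_mid [424. 288.  51.] 0.68 [[198. 302.]]
top stamp_black_mid [661.  50.  13.] 0.5 [[311. 195.]]
top stamp_blue_mid [452. -73.  45.] 0.68 [[369. 289.]]
top stamp_green_mid [ 465. -212.   36.] 0.5 [[434. 282.]]
top stamp_yellow_mid [386.  40.  30.] 0.7 [[316. 321.]]
top stamp_yellow_mid [500.  10.  32.] 0.55 [[330. 267.]]
top stamp_yellow_mid [454.  85.  33.] 0.46 [[294. 288.]]
top disc1 [657. -16.  14.] 0.97 [[341. 196.]]
top disc1 [662.  45.  11.] 0.93 [[314. 195.]]
top disc1 [670. 114.  10.] 0.62 [[282. 192.]]
top disc2 [657. -16.  14.] 0.97 [[341. 196.]]
top disc2 [662.  45.  11.] 0.93 [[314. 195.]]
top disc2 [670. 114.  10.] 0.62 [[282. 192.]]
top disc3 [657. -16.  14.] 0.97 [[341. 196.]]
top disc3 [662.  45.  11.] 0.93 [[314. 195.]]
top disc3 [670. 114.  10.] 0.62 [[282. 192.]]
top disc4 [657. -16.  14.] 0.97 [[341. 196.]]
top disc4 [662.  45.  11.] 0.93 [[314. 195.]]
top disc4 [670. 114.  10.] 0.62 [[282. 192.]]
top red_block [676. 167.  13.] 0.6 [[258. 189.]]
top bottle [597. 376.  -3.] 0.74 [[167. 226.]]
to
[... 1445 characters left out ...]
224. 148.]]
{'time': 1.3, 'joint_pos': array([-7.71432745e+01,  7.47060624e+00,  8.52671950e+01, -1.49464537e-03,
        8.72610297e+01, -4.89262206e+00]), 'qd': array([ 0.00318832, -0.06427777,  0.04369763,  0.03435495,  0.11348067,
        0.05713152]), 'joint_efforts': array([ 3.73361536e-04, -5.69319534e+01, -5.00853252e+01, -2.33408527e-04,
        1.49798580e-03,  1.18867024e-05]), 'tool_pos': array([ 182.93134569, -571.44417548,  248.3038699 ]), 'tcp_rot': array([1.79998962e+02, 1.58721104e-03, 1.77494190e+01]), 'ft_force': array([-0.25593241, -0.35892662,  0.53665873]), 'wrist_torque': array([-0.04323565, -0.00810509, -0.04742379]), 'grip_force': 0.0, 'finger_gap': 85.2905516220685}
```

View pics/top0.png

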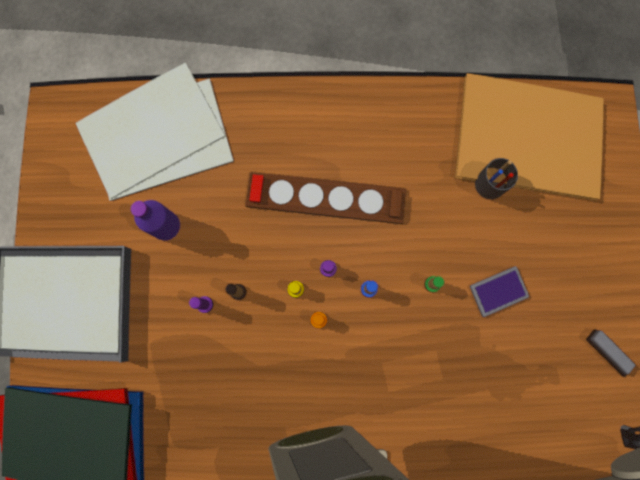

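View pics/scene0.png

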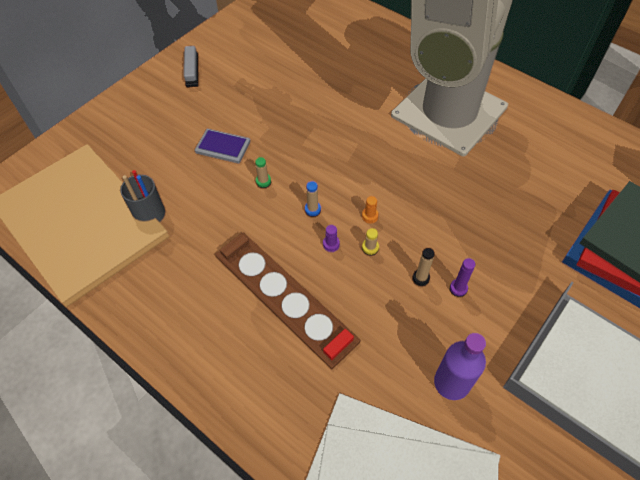

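```bash
cat >> h.py <<'E'
def go(a,b): # tool-axis shift (cm) from a to b for yaw psi of tool down
    s=np.radians(sense()['tcp_rot'][2]); d=np.array(b)-np.array(a)
    return np.round([d[0]*np.cos(s)+d[1]*np.sin(s), d[0]*np.sin(s)-d[1]*np.cos(s), -d[2]],1)/10
E
python3 - <<'E'
from h import *
from scipy.optimize import minimize
P=[snapshot(n) for n in ['top','scene']]
D=[]
for p in P:
    h=cv2.cvtColor(p['image'],cv2.COLOR_RGB2HSV)
    m=((h[...,1]<60)&(h[...,2]>150)).astype(np.uint8)
    n,l,st,c=cv2.connectedComponentsWithStats(m)
    X=[ray(p,c[i],15)[0] for i in range(1,n) if 60<st[i,4]<1500]
    X=np.array([x for x in X if 600<x[0]<720 and -130<x[1]<170]); X=X[np.argsort(-X[:,1])]
    print(X.round(1)); D.append(X)
    h0=(h[...,0].astype(int)); red=(((h0<6)|(h0>174))&(h[...,1]>180)&(h[...,2]>100)).astype(np.uint8)
X=np.mean(D,0)
if len(X)==4:
    v=np.polyfit(np.arange(4),X,1); print(v, np.degrees(np.arctan2(-v[0,1],-v[0,0])), np.hypot(*v[0,:2]))
# silhouette fit of stamps
a=np.linspace(0,2*np.pi,40); C=np.c_[np.cos(a),np.sin(a)]
def sil(p,x,y,H):
    m=np.zeros((480,640),np.uint8)
    for r,z0,z1 in [(18,0,14),(12,14,H)]:
        q=np.vstack([np.c_[C*r+[x,y],np.full(40,z)] for z in (z0,z1)])
        cv2.fillConvexPoly(m,cv2.convexHull(np.round(proj(p,q)*16).astype(np.int32)),1,shift=4)
    return m>0
for k,H,g in [('black',107,(448,210)),('blue',92,(455,-73)),('green',77,(465,-213)),('yellow',62,(453,87))]:
    M=[]
    for p in P:
        u=proj(p,[*g,H/2])[0].round().astype(int)
        b=[t['pixels'] for t in trace(p,f'stamp_{k}_mid') if t['pixels'][u[1]-4:u[1]+5,u[0]-4:u[0]+5].any()]
        M.append(b[0] if b else None)
    f=lambda v: -sum((sil(p,*v,H)&m).sum()/(sil(p,*v,H)|m).sum() for p,m in zip(P,M) if m is not None)
    r=min(((f((g[0]+i,g[1]+j)),g[0]+i,g[1]+j) for i in range(-10,11) for j in range(-10,11)))
    print(k,[m is not None and int(m.sum()) for m in M],r)
E
```

```text
[[668.5 116.9  15. ]
 [660.6  51.4  15. ]
 [653.1 -14.2  15. ]
 [645.7 -79.7  15. ]]
[[668.6 116.4  15. ]
 [661.2  51.   15. ]
 [653.3 -14.9  15. ]
 [646.  -80.4  15. ]]
[[-7.58682006e+00 -6.55860503e+01  2.57074342e-14]
 [ 6.68492373e+02  1.16695108e+02  1.50000000e+01]] 83.40150418188641 66.0234036323513
black [285, 534] (np.float64(-1.7936829686829687), 449, 210)
blue [233, 425] (np.float64(-1.7570613542835765), 455, -75)
green [251, False] (np.float64(-0.8655172413793103), 463, -213)
yellow [199, 364] (np.float64(-1.7035), 454, 84)
```

```bash
python3 -m handwheel '[[1,0,0,0,0,0,-0.1156],[1,0,0,0,0,0,-0.1156],[1,0,0,0,0,0,-0.1156],[1,0,0,0,0,0,-0.1156],[1,0,0,0,0,0,-0.1156],[1,0,0,0,0,0,-0.1156],[1,0,0,0,0,0,-0.1156],[1,0,0,0,0,0,-0.1156],[1,0,0,0,0,0,-0.1156],[1,0,0,0,0,0,-0.1156],[1,0,0,0,0,0,0]]' 40
```

```text
time: 2.72
tool_pos: [183.0, -571.4, 248.3]
tcp_rot: [180.0, 0.0, 84.3]
ft_force: [0.4, -0.5, -0.5]
finger_gap: 85.3
grip_force: 0.0
```

Run:
```python
from h import *
t=sense()['tool_pos']; G=(463.5,-213); B=(449,210); U=(455,-74.5); Y=(453.5,85)
D=[(668.5,116.7),(660.9,51.1),(653.3,-14.5),(645.7,-80.1)]
z=200
pts=[tuple(t),(*G,130),(*G,50),(*G,130),(*D[2],130),(*D[2],66),(*D[2],150),(*U,150),(*U,60),(*U,160),(*D[1],160),(*D[1],76),(*D[1],160),(*B,160),(*B,75),(*B,180),(*D[0],180),(*D[0],91),(*D[0],170),(*Y,170),(*Y,40),(*Y,170),(*D[3],170),(*D[3],56),(*D[3],170)]
for a,b in zip(pts,pts[1:]): print(np.round(b,0),go(a,b))
```

```text
[ 464. -213.  130.] [38.45 24.36 11.83]
[ 464. -213.   50.] [0. 0. 8.]
[ 464. -213.  130.] [ 0.  0. -8.]
[653. -14. 130.] [21.64 16.92 -0.  ]
[653. -14.  66.] [0.  0.  6.4]
[653. -14. 150.] [ 0.   0.  -8.4]
[455. -74. 150.] [ -7.94 -19.14  -0.  ]
[455. -74.  60.] [0. 0. 9.]
[455. -74. 160.] [  0.   0. -10.]
[661.  51. 160.] [14.54 19.24 -0.  ]
[661.  51.  76.] [0.  0.  8.4]
[661.  51. 160.] [ 0.   0.  -8.4]
[449 210 160] [ 13.71 -22.66  -0.  ]
[449 210  75] [0.  0.  8.5]
[449 210 180] [  0.    0.  -10.5]
[668. 117. 180.] [-7.11 22.77 -0.  ]
[668. 117.  91.] [0.  0.  8.9]
[668. 117. 170.] [ 0.   0.  -7.9]
[454.  85. 170.] [ -5.29 -21.08  -0.  ]
[454.  85.  40.] [ 0.  0. 13.]
[454.  85. 170.] [  0.   0. -13.]
[646. -80. 170.] [-14.52  20.76  -0.  ]
[646. -80.  56.] [ 0.   0.  11.4]
[646. -80. 170.] [  0.    0.  -11.4]
```

```bash
python3 -m handwheel '[[1,2.4,1.52,0.74,0,0,0],[1,2.4,1.52,0.74,0,0,0],[1,2.4,1.52,0.74,0,0,0],[1,2.4,1.52,0.74,0,0,0],[1,2.4,1.52,0.74,0,0,0],[1,2.4,1.52,0.74,0,0,0],[1,2.4,1.52,0.74,0,0,0],[1,2.4,1.52,0.74,0,0,0],[1,2.4,1.52,0.74,0,0,0],[1,2.4,1.52,0.74,0,0,0],[1,2.4,1.52,0.74,0,0,0],[1,2.4,1.52,0.74,0,0,0]]' >/dev/null; python3 -m handwheel '[[1,2.4,1.52,0.74,0,0,0],[1,2.4,1.52,0.74,0,0,0],[1,2.4,1.52,0.74,0,0,0],[1,2.4,1.52,0.74,0,0,0],[1,0,0,0,0,0,0],[1,0,0,0,0,0,0],[1,0,0,0,0,0,0]]'
python3 - <<'E'
from h import *
p=snapshot('wrist'); save(p,'w1')
for z in (0,77): print(z, proj(p,[[463.5,-213,z]]).round())
print(sense()['tool_pos'],go(sense()['tool_pos'],(463.5,-213,50)))
for r in place_of(p,'stamp_green_mid'): print(r)
E
```

```text
time: 4.3
tool_pos: [464.9, -215.3, 130.1]
tcp_rot: [-180.0, 0.0, 83.9]
ft_force: [-0.1, 0.3, 0.2]
finger_gap: 85.3
grip_force: 0.0
0 [[318. 234.]]
77 [[317. 273.]]
[ 464.85583408 -215.76050026  130.26270807] [ 0.26 -0.16  8.03]
```

View pics/w1.png

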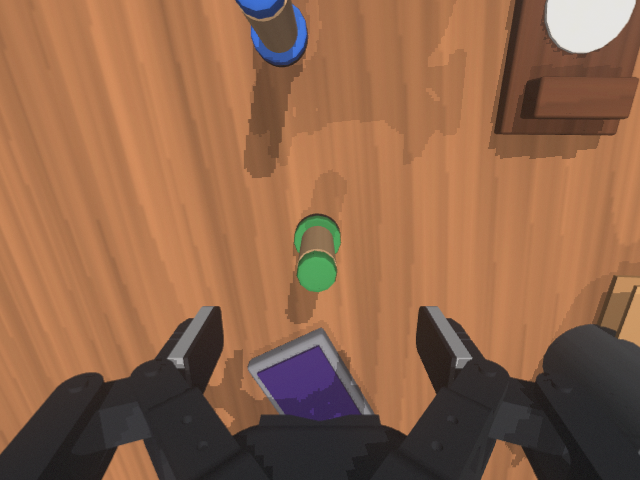

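The wrist view shows the green cap at (317,271), where my estimate projects (317,273), with the fingers on either side. The estimate holds, so I'll grasp.

```bash
python3 -m handwheel '[[1,0.25,-0.15,1,0,0,0],[1,0,0,2,0,0,0],[1,0,0,2,0,0,0],[1,0,0,2,0,0,0],[1,0,0,1,0,0,0],[1,0,0,0,0,0,0],[-1,0,0,0,0,0,0],[-1,0,0,0,0,0,0],[-1,0,0,0,0,0,0],[-1,0,0,0,0,0,0],[-1,0,0,0,0,0,0],[-1,0,0,0,0,0,0]]' 40; python3 -m handwheel '[[-1,0,0,0,0,0,0],[-1,0,0,0,0,0,0],[-1,0,0,0,0,0,0],[-1,0,0,0,0,0,0]]'
```

```text
time: 5.4
tool_pos: [464.4, -212.7, 50.7]
tcp_rot: [179.9, 0.0, 84.0]
ft_force: [-0.3, 0.5, 4.3]
finger_gap: 23.3
grip_force: 39.6
time: 5.73
tool_pos: [464.4, -212.7, 50.7]
tcp_rot: [179.9, 0.0, 84.0]
ft_force: [-0.3, -0.4, 6.9]
finger_gap: 22.8
grip_force: 39.6
```

```bash
python3 -m handwheel '[[-1,0,0,-1,0,0,0],[-1,0,0,-2,0,0,0],[-1,0,0,-2,0,0,0],[-1,0,0,-2,0,0,0],[-1,0,0,-1,0,0,0],[-1,0,0,0,0,0,0]]' ; python3 -m handwheel '[[-1,1.08,0.84,0,0,0,0],[-1,2.16,1.69,0,0,0,0],[-1,2.16,1.69,0,0,0,0],[-1,2.16,1.69,0,0,0,0],[-1,2.16,1.69,0,0,0,0],[-1,2.16,1.69,0,0,0,0],[-1,2.16,1.69,0,0,0,0],[-1,2.16,1.69,0,0,0,0],[-1,2.16,1.69,0,0,0,0],[-1,2.16,1.69,0,0,0,0],[-1,1.08,0.84,0,0,0,0],[-1,0,0,0,0,0,0]]';python3 -m handwheel '[[-1,0,0,0,0,0,0],[-1,0,0,0,0,0,0]]'
python3 - <<'E'
from h import *
t=sense()['tool_pos']; print(go(t,(653.3,-14.5,66)))
p=snapshot('wrist'); save(p,'w2')
E
```

```text
time: 6.23
tool_pos: [465.5, -213.3, 133.1]
tcp_rot: [179.7, 0.1, 84.0]
ft_force: [0.6, -0.4, 0.6]
finger_gap: 23.1
grip_force: 39.2
time: 7.23
tool_pos: [655.1, -12.6, 128.0]
tcp_rot: [-179.9, -0.0, 84.1]
ft_force: [0.6, -0.6, -1.4]
finger_gap: 22.9
grip_force: 39.3
time: 7.4
tool_pos: [653.4, -15.7, 128.5]
tcp_rot: [-179.9, 0.0, 84.0]
ft_force: [-0.4, -0.1, 0.3]
finger_gap: 23.0
grip_force: 39.3
[ 0.12 -0.02  6.25]
```

View pics/w2.png

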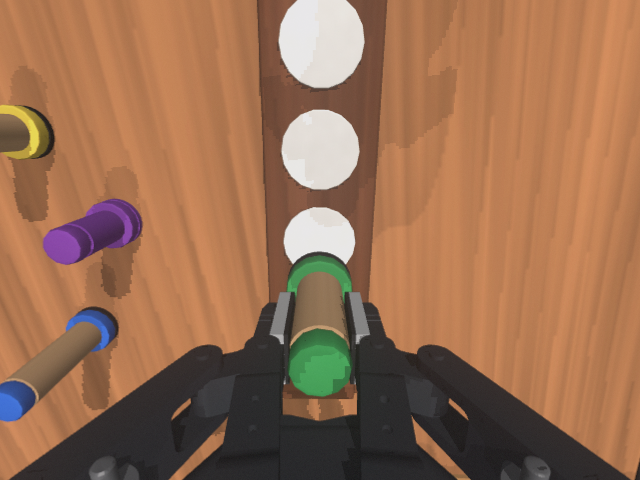

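The green stamp is held at (320,320), squarely between the pads and over the row line, with disc 3 hidden beneath it. I'll lower it.

```bash
python3 -m handwheel '[[-1,0.12,0,1,0,0,0],[-1,0,0,1.5,0,0,0],[-1,0,0,1.5,0,0,0],[-1,0,0,1,0,0,0],[-1,0,0,0.6,0,0,0],[-1,0,0,0.3,0,0,0],[-1,0,0,0,0,0,0],[-1,0,0,0,0,0,0],[-1,0,0,0,0,0,0]]'
```

```text
time: 8.2
tool_pos: [655.2, -14.1, 71.8]
tcp_rot: [179.9, 0.0, 84.0]
ft_force: [0.6, 0.2, -1.3]
finger_gap: 22.7
grip_force: 39.3
```

```bash
for i in 1; do python3 -m handwheel '[[-1,0,0,0.15,0,0,0],[-1,0,0,0.15,0,0,0],[-1,0,0,0,0,0,0],[-1,0,0,0,0,0,0]]'; python3 -m handwheel '[[-1,0,0,0.1,0,0,0],[-1,0,0,0,0,0,0],[-1,0,0,0,0,0,0]]'; done
```

```text
time: 8.53
tool_pos: [654.5, -14.1, 67.9]
tcp_rot: [-180.0, -0.0, 84.0]
ft_force: [-0.4, -0.1, -0.0]
finger_gap: 23.0
grip_force: 39.3
time: 8.78
tool_pos: [654.5, -14.1, 66.8]
tcp_rot: [-180.0, -0.0, 84.0]
ft_force: [-0.1, 0.5, -1.1]
finger_gap: 23.3
grip_force: 39.3
```

```bash
python3 -m handwheel '[[-1,0,0,0.1,0,0,0],[-1,0,0,0,0,0,0],[-1,0,0,0,0,0,0]]'; python3 -m handwheel '[[1,0,0,0,0,0,0],[1,0,0,0,0,0,0],[1,0,0,0,0,0,0],[1,0,0,0,0,0,0],[1,0,0,0,0,0,0],[1,0,0,0,0,0,0],[1,0,0,-1,0,0,0],[1,0,0,-2,0,0,0],[1,0,0,-2.5,0,0,0],[1,0,0,-2,0,0,0],[1,0,0,-1,0,0,0],[1,0,0,0,0,0,0]]'
python3 - <<'E'
from h import *
t=sense()['tool_pos']; print(go(t,(455,-74.5,150)))
E
```

```text
time: 9.03
tool_pos: [654.6, -14.1, 65.9]
tcp_rot: [180.0, -0.0, 84.0]
ft_force: [-0.5, 0.6, 0.4]
finger_gap: 23.1
grip_force: 39.4
time: 10.03
tool_pos: [656.7, -14.3, 155.3]
tcp_rot: [179.6, -0.0, 84.0]
ft_force: [0.4, 0.3, 0.4]
finger_gap: 85.2
grip_force: 0.0
[ -8.1  -19.43   0.53]
```

```bash
python3 -m handwheel '[[1,-0.4,-0.96,0,0,0,0],[1,-0.8,-1.92,0,0,0,0],[1,-0.8,-1.92,0,0,0,0],[1,-0.8,-1.92,0,0,0,0],[1,-0.8,-1.92,0,0,0,0],[1,-0.8,-1.92,0,0,0,0],[1,-0.8,-1.92,0,0,0,0],[1,-0.8,-1.92,0,0,0,0],[1,-0.8,-1.92,0,0,0,0],[1,-0.8,-1.92,0,0,0,0],[1,-0.4,-0.96,0,0,0,0],[1,0,0,0,0,0,0]]' >/dev/null; python3 -m handwheel '[[1,0,0,0,0,0,0],[1,0,0,0,0,0,0],[1,0,0,0,0,0,0],[1,0,0,0,0,0,0]]'
python3 - <<'E'
from h import *
t=sense()['tool_pos']; print(t,go(t,(455,-74.5,60)))
p=snapshot('wrist'); save(p,'w3'); print(proj(p,[[455,-74.5,92],[455,-74.5,0]]))
h=cv2.cvtColor(p['image'],cv2.COLOR_RGB2HSV); m=((h[...,0]>105)&(h[...,0]<125)&(h[...,1]>130)&(h[...,2]>60)).astype(np.uint8)
n,l,s,c=cv2.connectedComponentsWithStats(m); print([(s[i].tolist(),c[i].round()) for i in range(1,n) if s[i,4]>100])
p=snapshot('top'); save(p,'t1'); h=cv2.cvtColor(p['image'],cv2.COLOR_RGB2HSV)
E
```

```text
time: 11.37
tool_pos: [455.7, -73.3, 150.7]
tcp_rot: [-180.0, -0.0, 84.0]
ft_force: [0.3, -0.5, -1.6]
finger_gap: 85.4
grip_force: 0.0
[455.68547672 -73.30729519 150.72223164] [-0.13 -0.06  9.07]
[[319.25083977 274.5498976 ]
 [319.37118968 230.483318  ]]
[([297, 213, 42, 34, 535], array([318., 226.])), ([298, 252, 38, 39, 1148], array([317., 271.]))]
```

View pics/w3.png

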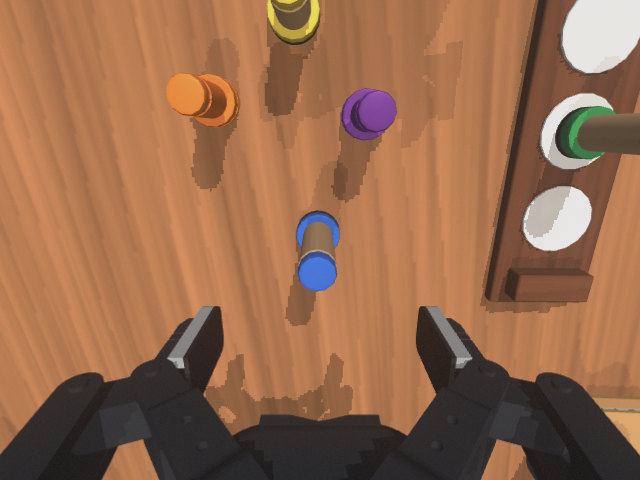

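View pics/t1.png

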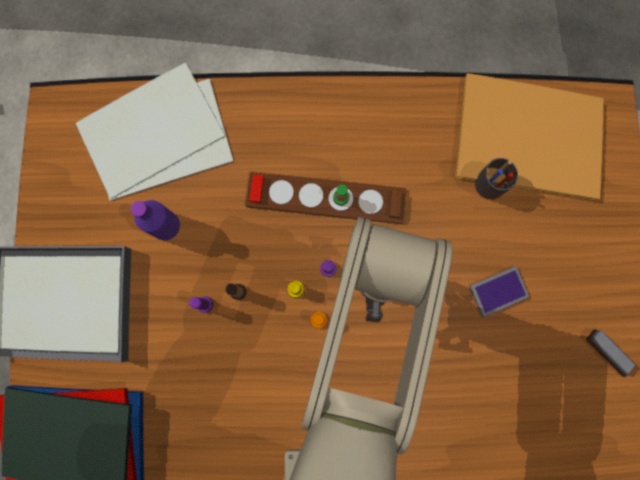

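Green stands centred on disc 3 at (341,197). The blue cap is at (317,271) against a predicted (319,274), so that's good.

```bash
python3 -m handwheel '[[1,-0.05,-0.05,1,0,0,0],[1,0,0,2,0,0,0],[1,0,0,2.5,0,0,0],[1,0,0,2.5,0,0,0],[1,0,0,1,0,0,0],[1,0,0,0,0,0,0],[1,0,0,0,0,0,0],[-1,0,0,0,0,0,0],[-1,0,0,0,0,0,0],[-1,0,0,0,0,0,0],[-1,0,0,0,0,0,0],[-1,0,0,0,0,0,0]]' 40 >/dev/null; python3 -m handwheel '[[-1,0,0,0,0,0,0],[-1,0,0,0,0,0,0],[-1,0,0,0,0,0,0],[-1,0,0,0,0,0,0]]'
python3 -m handwheel '[[-1,0,0,-1,0,0,0],[-1,0,0,-2,0,0,0],[-1,0,0,-2,0,0,0],[-1,0,0,-2,0,0,0],[-1,0,0,-2,0,0,0],[-1,0,0,-1,0,0,0],[-1,0,0,0,0,0,0],[-1,0,0,0,0,0,0],[-1,0,0,0,0,0,0],[-1,0,0,0,0,0,0]]'
```

```text
time: 12.8
tool_pos: [455.2, -74.1, 61.5]
tcp_rot: [179.9, 0.0, 84.0]
ft_force: [-1.1, 0.4, 5.7]
finger_gap: 23.0
grip_force: 39.1
time: 13.63
tool_pos: [453.6, -73.7, 159.2]
tcp_rot: [-179.8, -0.0, 84.0]
ft_force: [-0.7, 0.7, -0.5]
finger_gap: 22.9
grip_force: 39.2
```

```bash
python3 -c "
from h import *
t=sense()['tool_pos']; print(t,go(t,(660.9,51.1,160)))"
```

```text
[453.6384345  -73.70785563 159.21319259] [14.59 19.3  -0.08]
```

```bash
python3 -m handwheel '[[-1,0.73,0.96,0,0,0,0],[-1,1.46,1.92,0,0,0,0],[-1,1.46,1.92,0,0,0,0],[-1,1.46,1.92,0,0,0,0],[-1,1.46,1.92,0,0,0,0],[-1,1.46,1.92,0,0,0,0],[-1,1.46,1.92,0,0,0,0],[-1,1.46,1.92,0,0,0,0],[-1,1.46,1.92,0,0,0,0],[-1,1.46,1.92,0,0,0,0],[-1,0.73,0.96,0,0,0,0],[-1,0,0,0,0,0,0]]'>/dev/null;python3 -m handwheel '[[-1,0,0,0,0,0,0],[-1,0,0,0,0,0,0],[-1,0,0,0,0,0,0],[-1,0,0,0,0,0,0],[-1,0,0,0,0,0,0]]'
python3 -c "
from h import *
t=sense()['tool_pos']; print(t,go(t,(660.9,51.1,76.5)))"
```

```text
time: 15.05
tool_pos: [660.5, 50.6, 161.1]
tcp_rot: [180.0, 0.0, 83.9]
ft_force: [-0.0, -0.3, -1.4]
finger_gap: 22.8
grip_force: 39.4
[660.54373042  50.59328862 161.0770192 ] [0.05 0.03 8.46]
```

```bash
python3 -m handwheel '[[-1,0.05,0,1,0,0,0],[-1,0,0,2,0,0,0],[-1,0,0,2,0,0,0],[-1,0,0,1.5,0,0,0],[-1,0,0,1,0,0,0],[-1,0,0,0.5,0,0,0],[-1,0,0,0.2,0,0,0],[-1,0,0,0,0,0,0],[-1,0,0,0,0,0,0],[-1,0,0,0,0,0,0],[-1,0,0,0,0,0,0]]';python3 -m handwheel '[[-1,0,0,0.1,0,0,0],[-1,0,0,0.1,0,0,0],[-1,0,0,0,0,0,0],[-1,0,0,0,0,0,0]]'
```

```text
time: 15.97
tool_pos: [661.8, 51.6, 80.1]
tcp_rot: [179.9, -0.0, 84.0]
ft_force: [0.4, -0.1, -0.0]
finger_gap: 22.9
grip_force: 39.4
time: 16.3
tool_pos: [660.9, 51.6, 76.8]
tcp_rot: [-180.0, -0.0, 84.0]
ft_force: [0.4, 0.6, -1.1]
finger_gap: 23.1
grip_force: 39.4
```

```bash
python3 -m handwheel '[[1,0,0,0,0,0,0],[1,0,0,0,0,0,0],[1,0,0,0,0,0,0],[1,0,0,0,0,0,0],[1,0,0,0,0,0,0],[1,0,0,-1,0,0,0],[1,0,0,-2,0,0,0],[1,0,0,-2.5,0,0,0],[1,0,0,-2,0,0,0],[1,0,0,-1,0,0,0],[1,0,0,0,0,0,0],[1,0,0,0,0,0,0]]'>/dev/null
python3 -m handwheel '[[1,0.69,-1.13,0,0,0,0],[1,1.37,-2.27,0,0,0,0],[1,1.37,-2.27,0,0,0,0],[1,1.37,-2.27,0,0,0,0],[1,1.37,-2.27,0,0,0,0],[1,1.37,-2.27,0,0,0,0],[1,1.37,-2.27,0,0,0,0],[1,1.37,-2.27,0,0,0,0],[1,1.37,-2.27,0,0,0,0],[1,1.37,-2.27,0,0,0,0],[1,0.69,-1.13,0,0,0,0],[1,0,0,0,0,0,0]]' >/dev/null;python3 -m handwheel '[[1,0,0,0,0,0,0],[1,0,0,0,0,0,0],[1,0,0,0,0,0,0],[1,0,0,0,0,0,0],[1,0,0,0,0,0,0]]'
python3 - <<'E'
from h import *
t=sense()['tool_pos']; print(t,go(t,(449,210,75)))
p=snapshot('wrist'); save(p,'w4'); print(proj(p,[[449,210,107],[449,210,0]]))
E
```

```text
time: 18.72
tool_pos: [450.3, 211.2, 161.8]
tcp_rot: [-180.0, 0.0, 83.9]
ft_force: [-0.6, 0.9, 0.5]
finger_gap: 85.6
grip_force: 0.0
[450.25391729 211.16856353 161.80481006] [-0.13 -0.11  8.68]
[[318.25620424 277.32640128]
 [318.71221725 226.90165553]]
```

View pics/w4.png

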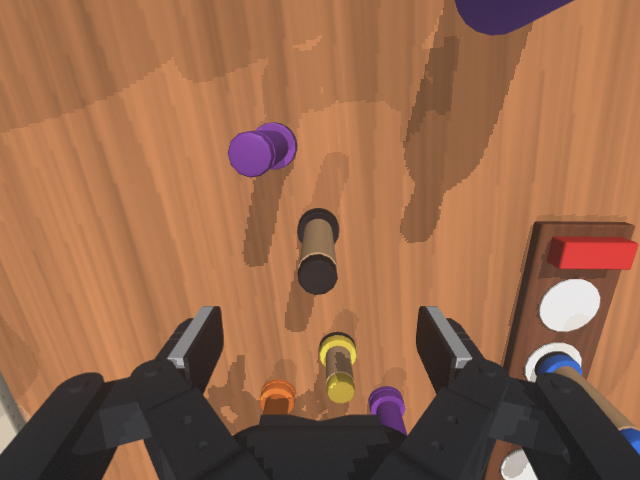

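The black cap is at (317,274) against a predicted (318,277), and blue stands on disc 2 at (555,365). I'll grasp black.

```bash
python3 -m handwheel '[[1,-0.1,-0.1,1,0,0,0],[1,0,0,2,0,0,0],[1,0,0,2.5,0,0,0],[1,0,0,2,0,0,0],[1,0,0,1,0,0,0],[1,0,0,0,0,0,0],[1,0,0,0,0,0,0],[-1,0,0,0,0,0,0],[-1,0,0,0,0,0,0],[-1,0,0,0,0,0,0],[-1,0,0,0,0,0,0],[-1,0,0,0,0,0,0]]' 40 >/dev/null; python3 -m handwheel '[[-1,0,0,0,0,0,0],[-1,0,0,0,0,0,0],[-1,0,0,0,0,0,0],[-1,0,0,0,0,0,0]]'
python3 -m handwheel '[[-1,0,0,-1,0,0,0],[-1,0,0,-2,0,0,0],[-1,0,0,-2.5,0,0,0],[-1,0,0,-2,0,0,0],[-1,0,0,-2,0,0,0],[-1,0,0,-1,0,0,0],[-1,0,0,0,0,0,0],[-1,0,0,0,0,0,0],[-1,0,0,0,0,0,0],[-1,0,0,0,0,0,0]]'
python3 -c "
from h import *
t=sense()['tool_pos']; print(t,go(t,(668.5,116.7,180)))"
```

```text
time: 20.1
tool_pos: [449.0, 211.0, 77.6]
tcp_rot: [179.9, -0.0, 84.0]
ft_force: [-2.2, -0.3, 6.4]
finger_gap: 22.9
grip_force: 39.3
time: 20.93
tool_pos: [447.6, 210.5, 180.1]
tcp_rot: [-179.8, 0.1, 84.0]
ft_force: [0.1, 0.1, -1.0]
finger_gap: 22.9
grip_force: 39.3
[447.57659097 210.47655455 180.07133336] [-7.010e+00  2.295e+01  1.000e-02]
```

```bash
python3 -m handwheel '[[-1,-0.35,1.14,0,0,0,0],[-1,-0.7,2.28,0,0,0,0],[-1,-0.7,2.28,0,0,0,0],[-1,-0.7,2.28,0,0,0,0],[-1,-0.7,2.28,0,0,0,0],[-1,-0.7,2.28,0,0,0,0],[-1,-0.7,2.28,0,0,0,0],[-1,-0.7,2.28,0,0,0,0],[-1,-0.7,2.28,0,0,0,0],[-1,-0.7,2.28,0,0,0,0],[-1,-0.35,1.14,0,0,0,0],[-1,0,0,0,0,0,0]]'>/dev/null;python3 -m handwheel '[[-1,0,0,0,0,0,0],[-1,0,0,0,0,0,0],[-1,0,0,0,0,0,0],[-1,0,0,0,0,0,0],[-1,0,0,0,0,0,0]]'
python3 -c "
from h import *
t=sense()['tool_pos']; print(t,go(t,(668.5,116.7,92.6)))"
```

```text
time: 22.35
tool_pos: [667.6, 117.8, 182.1]
tcp_rot: [180.0, -0.0, 84.0]
ft_force: [0.0, 0.1, -0.7]
finger_gap: 22.9
grip_force: 39.5
[667.56877387 117.81341016 182.14583641] [-0.1   0.1   8.95]
```

```bash
python3 -m handwheel '[[-1,-0.1,0.1,1,0,0,0],[-1,0,0,2,0,0,0],[-1,0,0,2,0,0,0],[-1,0,0,2,0,0,0],[-1,0,0,1,0,0,0],[-1,0,0,0.5,0,0,0],[-1,0,0,0.2,0,0,0],[-1,0,0,0,0,0,0],[-1,0,0,0,0,0,0],[-1,0,0,0,0,0,0],[-1,0,0,0,0,0,0]]';python3 -m handwheel '[[-1,0,0,0.1,0,0,0],[-1,0,0,0,0,0,0],[-1,0,0,0,0,0,0],[-1,0,0,0,0,0,0]]'
```

```text
time: 23.27
tool_pos: [669.8, 116.3, 96.3]
tcp_rot: [179.9, -0.0, 84.0]
ft_force: [0.4, -0.7, -0.9]
finger_gap: 23.0
grip_force: 39.5
time: 23.6
tool_pos: [668.9, 116.2, 93.9]
tcp_rot: [-180.0, 0.0, 84.0]
ft_force: [-0.6, 0.5, -0.2]
finger_gap: 23.1
grip_force: 39.5
```

```bash
python3 -m handwheel '[[-1,0,0,0.1,0,0,0],[-1,0,0,0,0,0,0],[-1,0,0,0,0,0,0]]'; python3 -m handwheel '[[1,0,0,0,0,0,0],[1,0,0,0,0,0,0],[1,0,0,0,0,0,0],[1,0,0,0,0,0,0],[1,0,0,0,0,0,0],[1,0,0,-1,0,0,0],[1,0,0,-2,0,0,0],[1,0,0,-2,0,0,0],[1,0,0,-2,0,0,0],[1,0,0,-1,0,0,0],[1,0,0,0,0,0,0],[1,0,0,0,0,0,0]]'>/dev/null
python3 -m handwheel '[[1,-0.26,-1.05,0,0,0,0],[1,-0.53,-2.11,0,0,0,0],[1,-0.53,-2.11,0,0,0,0],[1,-0.53,-2.11,0,0,0,0],[1,-0.53,-2.11,0,0,0,0],[1,-0.53,-2.11,0,0,0,0],[1,-0.53,-2.11,0,0,0,0],[1,-0.53,-2.11,0,0,0,0],[1,-0.53,-2.11,0,0,0,0],[1,-0.53,-2.11,0,0,0,0],[1,-0.26,-1.05,0,0,0,0],[1,0,0,0,0,0,0]]' >/dev/null;python3 -m handwheel '[[1,0,0,0,0,0,0],[1,0,0,0,0,0,0],[1,0,0,0,0,0,0],[1,0,0,0,0,0,0],[1,0,0,0,0,0,0]]'
python3 - <<'E'
from h import *
t=sense()['tool_pos']; print(t,go(t,(453.5,85,40)))
p=snapshot('wrist'); save(p,'w5'); print(proj(p,[[453.5,85,62],[453.5,85,0]]))
E
```

```text
time: 23.85
tool_pos: [668.8, 116.2, 92.8]
tcp_rot: [-180.0, 0.0, 84.0]
ft_force: [-0.7, 0.3, -1.0]
finger_gap: 23.0
grip_force: 39.7
time: 26.27
tool_pos: [454.0, 85.7, 172.7]
tcp_rot: [-180.0, 0.0, 84.0]
ft_force: [-0.4, 1.2, -0.5]
finger_gap: 85.1
grip_force: 0.0
[453.97890507  85.7419514  172.72231687] [-0.08 -0.04 13.27]
[[319.59753876 245.24205602]
 [319.61764448 223.11308817]]
```

View pics/w5.png

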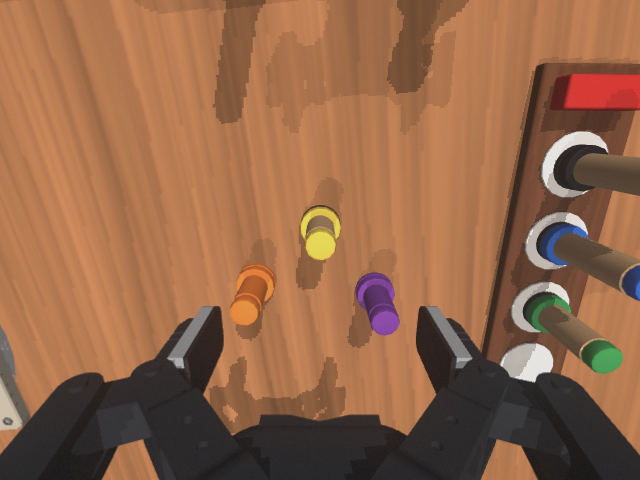

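The yellow cap is at (320,243) against a predicted (320,245). Orange at (250,290) and purple at (380,300) are clear of the fingers' path.

```bash
python3 -m handwheel '[[1,-0.05,0,1,0,0,0],[1,0,0,2.5,0,0,0],[1,0,0,3,0,0,0],[1,0,0,3,0,0,0],[1,0,0,2,0,0,0],[1,0,0,1,0,0,0],[1,0,0,0.6,0,0,0],[1,0,0,0,0,0,0],[1,0,0,0,0,0,0],[-1,0,0,0,0,0,0],[-1,0,0,0,0,0,0],[-1,0,0,0,0,0,0]]' 40 >/dev/null; python3 -m handwheel '[[-1,0,0,0,0,0,0],[-1,0,0,0,0,0,0],[-1,0,0,0,0,0,0],[-1,0,0,0,0,0,0],[-1,0,0,0,0,0,0],[-1,0,0,0,0,0,0]]'
python3 -m handwheel '[[-1,0,0,-1,0,0,0],[-1,0,0,-2,0,0,0],[-1,0,0,-3,0,0,0],[-1,0,0,-3,0,0,0],[-1,0,0,-2,0,0,0],[-1,0,0,-1,0,0,0],[-1,0,0,0,0,0,0],[-1,0,0,0,0,0,0],[-1,0,0,0,0,0,0],[-1,0,0,0,0,0,0]]'
python3 -c "
from h import *
t=sense()['tool_pos']; print(t,go(t,(645.7,-80.1,160)))"
```

```text
time: 27.82
tool_pos: [453.9, 85.3, 42.4]
tcp_rot: [180.0, -0.0, 84.0]
ft_force: [-0.3, -1.0, 5.8]
finger_gap: 23.4
grip_force: 39.0
time: 28.65
tool_pos: [452.3, 85.1, 159.8]
tcp_rot: [-179.8, 0.0, 84.0]
ft_force: [-0.0, -0.6, 0.0]
finger_gap: 23.3
grip_force: 39.3
[452.25961178  85.1151978  159.83780409] [-1.440e+01  2.097e+01 -2.000e-02]
```

```bash
python3 -m handwheel '[[-1,-0.72,1.04,0,0,0,0],[-1,-1.44,2.08,0,0,0,0],[-1,-1.44,2.08,0,0,0,0],[-1,-1.44,2.08,0,0,0,0],[-1,-1.44,2.08,0,0,0,0],[-1,-1.44,2.08,0,0,0,0],[-1,-1.44,2.08,0,0,0,0],[-1,-1.44,2.08,0,0,0,0],[-1,-1.44,2.08,0,0,0,0],[-1,-1.44,2.08,0,0,0,0],[-1,-0.72,1.04,0,0,0,0],[-1,0,0,0,0,0,0]]'>/dev/null;python3 -m handwheel '[[-1,0,0,0,0,0,0],[-1,0,0,0,0,0,0],[-1,0,0,0,0,0,0],[-1,0,0,0,0,0,0],[-1,0,0,0,0,0,0]]'
python3 -c "
from h import *
t=sense()['tool_pos']; print(t,go(t,(645.7,-80.1,57.4)))"
```

```text
time: 30.07
tool_pos: [645.0, -79.2, 162.1]
tcp_rot: [180.0, -0.0, 84.0]
ft_force: [0.1, 0.3, -1.3]
finger_gap: 23.2
grip_force: 39.4
[645.0162941  -79.18395973 162.06088133] [-0.08  0.08 10.47]
```

```bash
python3 -m handwheel '[[-1,-0.05,0.05,1,0,0,0],[-1,0,0,2,0,0,0],[-1,0,0,2.5,0,0,0],[-1,0,0,2.5,0,0,0],[-1,0,0,1.2,0,0,0],[-1,0,0,0.7,0,0,0],[-1,0,0,0.3,0,0,0],[-1,0,0,0,0,0,0],[-1,0,0,0,0,0,0],[-1,0,0,0,0,0,0],[-1,0,0,0,0,0,0],[-1,0,0,0,0,0,0]]';python3 -m handwheel '[[-1,0,0,0.1,0,0,0],[-1,0,0,0,0,0,0],[-1,0,0,0,0,0,0],[-1,0,0,0,0,0,0]]'
```

```text
time: 31.07
tool_pos: [646.5, -80.5, 61.1]
tcp_rot: [179.9, 0.0, 84.0]
ft_force: [-0.5, 0.8, -0.4]
finger_gap: 22.9
grip_force: 39.4
time: 31.4
tool_pos: [645.7, -80.3, 58.8]
tcp_rot: [-180.0, -0.0, 84.0]
ft_force: [0.1, 0.5, -0.2]
finger_gap: 22.8
grip_force: 39.4
```

```bash
python3 -m handwheel '[[-1,0,0,0.1,0,0,0],[-1,0,0,0,0,0,0],[-1,0,0,0,0,0,0]]'; python3 -m handwheel '[[1,0,0,0,0,0,0],[1,0,0,0,0,0,0],[1,0,0,0,0,0,0],[1,0,0,0,0,0,0],[1,0,0,0,0,0,0],[1,0,0,-1,0,0,0],[1,0,0,-3,0,0,0],[1,0,0,-3,0,0,0],[1,0,0,-3,0,0,0],[1,0,0,-2,0,0,0],[1,0,0,0,0,0,0],[1,0,0,0,0,0,0]]'>/dev/null
python3 -m handwheel '[[1,-1,-1,0,0,0,0],[1,-2,-2,0,0,0,0],[1,-2,-2,0,0,0,0],[1,-2,-2,0,0,0,0],[1,-2,-2,0,0,0,0],[1,-2,-2,0,0,0,0],[1,-1,-1,0,0,0,0],[1,0,0,0,0,0,0],[1,0,0,0,0,0,0],[1,0,0,0,0,0,0],[1,0,0,0,0,0,0],[1,0,0,0,0,0,0]]'
python3 - <<'E'
from h import *
D=[(668.5,116.7),(660.9,51.1),(653.3,-14.5),(645.7,-80.1)]
P=[snapshot('top'),snapshot('scene')]; save(P[1],'s9')
cv2.imwrite('pics/t9.png',cv2.resize(cv2.cvtColor(P[0]['image'],cv2.COLOR_RGB2BGR)[150:240,220:430],None,fx=3.8,fy=3.8,interpolation=cv2.INTER_CUBIC))
a=np.linspace(0,2*np.pi,40); C=np.c_[np.cos(a),np.sin(a)]
def sil(p,x,y,H):
    m=np.zeros((480,640),np.uint8)
    for r,z0,z1 in [(18,0,14),(12,14,H)]:
        q=np.vstack([np.c_[C*r+[x,y],np.full(40,z+15)] for z in (z0,z1)])
        cv2.fillConvexPoly(m,cv2.convexHull(np.round(proj(p,q)*16).astype(np.int32)),1,shift=4)
    return m>0
for (k,H),g in zip([('black',107),('blue',92),('green',77),('yellow',62)],D):
    M=[]
    for p in P:
        u=proj(p,[*g,15+H/2])[0].round().astype(int)
        b=[t['pixels'] for t in trace(p,f'stamp_{k}_mid') if t['pixels'][u[1]-3:u[1]+4,u[0]-3:u[0]+4].any()]
        M.append(b[0] if b else None)
    if all(m is None for m in M): print(k,'none'); continue
    f=lambda v: -sum((sil(p,*v,H)&m).sum()/(sil(p,*v,H)|m).sum() for p,m in zip(P,M) if m is not None)
    print(k,[m is not None and int(m.sum()) for m in M],g,min(((f((g[0]+i,g[1]+j)),i,j) for i in range(-12,13) for j in range(-12,13))))
    for p in P:
        for r in place_of(p,f'stamp_{k}_mid')[:4]:
            if np.hypot(*(r['location'][:2]-np.array(g)))<30: print('  ',np.round(r['location'],1),r['conf'])
for q in ['bottle','pen_cup','ink_pad']: print(q,[place_of(p,q)[0]['location'].round() if place_of(p,q) else None for p in P])
E
```

```text
time: 31.65
tool_pos: [645.6, -80.3, 57.7]
tcp_rot: [-180.0, -0.0, 84.0]
ft_force: [0.8, -0.9, 0.6]
finger_gap: 22.9
grip_force: 39.4
time: 33.65
tool_pos: [514.5, -186.4, 177.7]
tcp_rot: [-180.0, -0.0, 84.1]
ft_force: [0.0, -0.2, 0.1]
finger_gap: 85.4
grip_force: 0.0
black [285, 577] (668.5, 116.7) (np.float64(-1.748629709290224), 1, -1)
   [665.8 116.6  68.3] 0.65
blue [283, 421] (660.9, 51.1) (np.float64(-1.6412584376110213), 1, 1)
   [660.   54.1  58.8] 0.6
   [665.9  53.   60.1] 0.73
green [270, 419] (653.3, -14.5) (np.float64(-1.758460987929587), 1, -1)
   [655.2 -14.2  52.2] 0.8
   [657.5 -14.9  53.9] 0.92
yellow [245, 330] (645.7, -80.1) (np.float64(-1.6446665776650424), 0, -1)
   [644.6 -78.4  44.1] 0.8
   [644.3 -78.8  48.2] 0.65Traceback (most recent call last):
  File "<stdin>", line 24, in <module>
AttributeError: 'list' object has no attribute 'round'. Did you mean: 'count'?
```

View pics/s9.png

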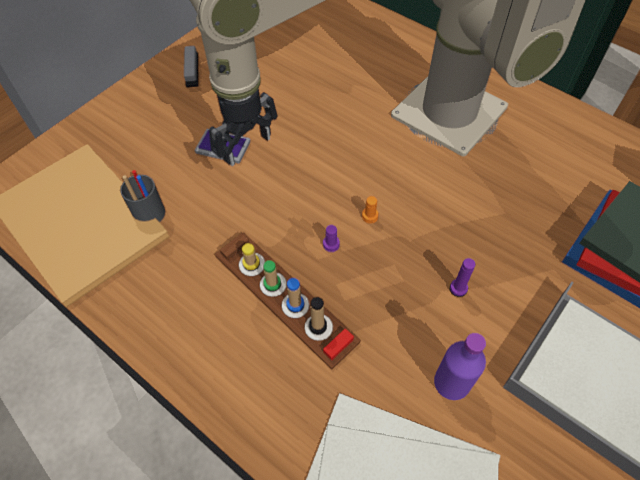

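View pics/t9.png

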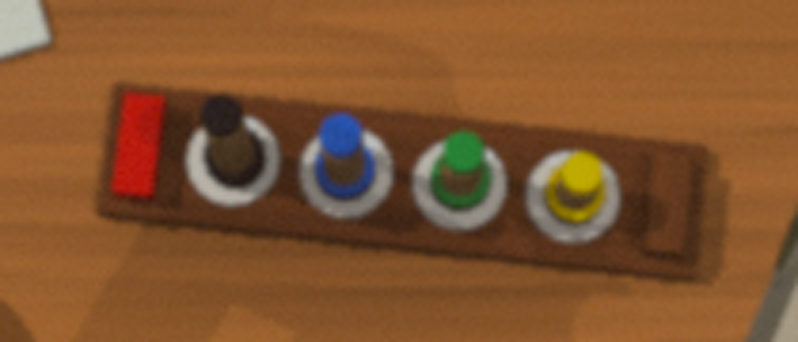

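All four stamps stand upright on their discs, centred to within about 2 mm: black (318,327) next to red, blue (294,305), green (272,285), yellow (251,263). The bystanders have not moved, and the gripper is clear at z = 178.

```bash
python3 -c "
from bench import hand_in; print(hand_in())"
```

```text
the job is handed in; nothing more can be done
None
```

The job is handed in: black, blue, green and yellow stand upright in that order from the red block, each within about 2 mm of its disc's centre by my measurement; the bottle, pen cup and ink pad look unmoved in the final picture, and no verdict came back from the hand-in.

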